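# Bin the mower's spent oil filter in the pedal scrap can

### The arm

A 6-joint arm with a two-finger parallel gripper is mounted at the origin on the work surface. World frame = base frame: x ahead of the robot, y to its left, z up, the work surface at z = 0. Lengths are in m, angles in rad, forces in N, time in s.
With the tool pointing down it reaches from about 0.425 to 0.95 m from the base axis. Payload 3.5 kg.
Tool frame: the origin (TCP) lies at the very end of the fingers, on their centre line; the grasp point (between the pads) lies ctrl.grip_point_offset behind it (ctrl.grip_point_offset is the distance from the TCP to the grasp point, in m); z points along the fingers, y is the direction in which the jaws open and shut (so a half turn about z gives the same grasp; the last joint's range is limited). The gripper opens to 85 mm and grips with 20 to 120 N. Pads are 22 mm wide; open, the fingers measure 114 mm over their backs; the gripper's body (76 mm by 85 mm) begins 54 mm behind the grasp point. The pads swing forward as they close: fully open they stand 13 mm farther back than shut.
Start: joints at [-1.314, 0.286, 1.577, -0, 1.279, -0.15], TCP at [0.267, -0.62, 0.231] pointing down, gripper open.
Joint ranges: [-2.77, 2.77], [-0.9, 2.22], [0.21, 2.48], [-1.53, 4.67], [0.24, 2.81], [-2.84, 2.84]. Speed limits (rad/s): [2.79, 2.79, 3.14, 3.14, 3.14, 3.14].

### API

Orientations are given as a unit quaternion [x, y, z, w].
In Python, from plant import ctrl gives the robot as it stands.
- The arm moves only by the tool servo_tool, never from a script. Its argument "increments" is a list of rows, each a list of 5 numbers: the opening, from 0 (shut) to 1 (fully open), then the shift along the world's x, y, z in units of 40 mm (1.0 is 40 mm), then the turn about the world's z in units of 5 degrees (1.0 is 5 degrees). A call has exactly 10 rows; each row is the pose to reach, as a shift and turn from the pose measured when the call began; what a row does not reach only later rows make up. A row lasts 1/12 s, in which the tool goes at most 41.7 mm and 7.16 degrees, less where a joint would pass 70% of its speed; a pose out of reach is approached as far as the arm can. A call with a gripper value outside its range is refused whole. The fingers move at their own pace and stop on an object; "grip_force" is the grip in N (left out, the last holds). Time passes only in rows, so rows that repeat a pose let the fingers close, or fill a call up. It gives the time, the measured TCP pose, the force and the opening at its end, in the units of the state.
- ctrl.get_state(): the state, without advancing time (a new reading comes with each control period).
- ctrl.read_camera(name): name is "side" or "top"; returns a dict with "frame" (480x640x3 uint8, red, green, blue), "K" (3x3 intrinsics, pixels), "extrinsics" (4x4, takes a point from camera to world coordinates). Camera axes: x right, y down, z forward; pixel columns grow to the right and rows downward; lengths in m; the calibration is good to about 2 mm. A picture is of the moment at which its call begins. There is no depth.
- ctrl.sign_off(): hands the job in, once; it reports no verdict.
Trained networks look in a picture, given as the dict that the camera call returned (one of the last four; its "shot" number tells which), for a name from the list of things; names that differ only in an ending like _2 or _b are one class to them, and where a whole thing is asked for, a point or a joint stands for the part that bears it (a point fixed in the world has none). Each returns a list of dicts, best first, with "conf" (0 to 1); they miss things now and then, are a little off and sometimes report something else, mostly with a low value. They report only what shows in the picture. A call takes as long as a camera call. They do not tell look-alikes from the thing itself.
- ctrl.masks_of(picture, query): "region" (480x640 bool, what is visible of it) and "extent" ([left, top, right, bottom] in pixels, round what is visible of it).
- ctrl.landmark_of(picture, query): "centre" ([row, column] in pixels: a listed point, or the origin of a listed thing).
The state is a dict: "time": time; "qpos": joint angles; "dq": joint speeds; "joint_efforts": joint torques, N m; "eef_pos": TCP position; "tcp_rot": TCP orientation; "contact_force": force on the tool from outside, world axes, zero at the start; "wrist_torque": the same for the moment, N m; "opening": opening from 0.0 (shut) to 1.0 (fully open).
Only numpy, scipy, OpenCV 4.12 (cv2) and the standard library are available. Lean on these libraries where they do the work, as an engineer would, in place of code of your own. Each camera call takes 0.05 s, during which the arm holds its last target. There are 200 camera calls.

### The job

Throw the spent oil filter (black with a rust-brown band) into the red scrap can, working the lid only by the pedal: press the pedal down until it bears firmly on its rubber stop (about 15 N on the stop, never more than 25 N) so that the lid swings up past upright and stays open by itself, then put the filter in. Finally take hold of the pedal and ease it all the way back up so the lid comes down gently and is fully shut without slamming, and let go. Do not touch the lid, and leave everything else on the bench where it is.

Things in the scene. Friction and masses are not known exactly. Their poses are not given: they have to be found in the camera images.
- can: Red scrap can screwed to the bench, 160 (x) x 190 (y) x 190 mm tall, walls and floor 5 mm, open on top under its lid. Origin: centre of its underside; x runs from the front (pedal side, nearest the robot) to the back, y to its left, z up. Place and yaw vary. At the front a 6 mm thick, 50 mm wide strap lies on the bench out to 255 mm from the origin.
- can_mouth (a point): Centre of the can's mouth, at rim height (190 mm above the bench).
- pedal: Steel foot lever on the can's front. Origin: on its hinge axis (along the can's y), at x -88, y 0, z 80 mm in the can's frame. Up (not pressed), its frame is parallel to the can's, and the lever points to the can's -x, rising 0.22 rad above level; pressing turns it about the can's -y (end goes down). Bar 16 mm wide, 8 mm thick; 140 mm from hinge to the middle of the pad.
- pedal_pad (a point): Centre of the upper face of the pedal's black pad: 50 mm along the lever, 44 mm wide (y), 14 mm thick; its sides can be pinched from above, and it turns between the fingers as it swings. 5 to 10 N here starts it (lid weight varies), less as the lid rises. Open it stays down by itself; lifting it takes 2 to 7 N until the lid is back past upright, then the lid's weight drives it up.
- lid_hinge (a joint): Lid angle, rad: 0 = shut, 1.57 = upright, about 1.65 to 2.15 with the pedal on its stop. A rod links it to the pedal: lid angle = 5 x pedal angle. Above about 1.57 lid and pedal stay open by themselves, resting on the stop with up to 6 N. Coming down, over 3 rad/s counts as slamming (pad moving at about 80 mm/s).
- lid: Red and dark grey sheet lid, 166 x 196 x 6 mm, hinged on the can's back rim. Origin: on the hinge axis, 82 mm behind the can's middle, at rim height; when shut its axes are parallel to the can's.
- stop: Stop under the pad's middle: black rubber socket 26 mm across, up to 36 mm above the bench, springy, giving 1 mm per 10 N; in it a brass screw with an orange cap 20 mm across (counted as part of it). Origin: on its axis at bench level, x -226.5 mm in the can's frame. The screw is set anew each time: the cap's top is anywhere from 48 to 57 mm above the bench and is not measured.
- used_filter: The spent oil filter, standing: black cylinder with a rust-brown band and brown nut, 52 mm in diameter, 60 mm tall, plus a 24 mm nut 7 mm high on top; about 0.25 kg. Origin: centre of its underside.
- new_filter: The new oil filter, same shape and size, white with an orange band: to be left alone. Origin: centre of its underside. The two filters stand one on each side of the can, either way round.
- spray_can: Steel spray can with a blue label, 56 mm in diameter, 170 mm tall, standing; origin under its centre. Bystander.
- screw_jar: Glass jar with a yellow cap, 70 mm in diameter, 90 mm tall; origin under its centre. Bystander.
- tape_roll: Grey roll of tape lying flat, 96 mm in diameter, 24 mm tall; origin under its centre. Bystander.
- wrench: Steel wrench lying flat; origin under its middle, x along it. Bystander.
- screwdriver: Screwdriver lying flat; origin under its middle, x along it. Bystander.
- socket: Small steel socket, 26 mm in diameter, 34 mm tall; origin under its centre. Bystander.
Mind the look-alikes: they are no part of the job. Of the things shaped like the used_filter, the black one is meant.

How it is judged:
By the outcome, as a careful person would: the job done as asked, in the order asked, and still so for the second after the job is handed in, with the robot touching nothing.
It also fails if it takes over 72 s, if anything falls off the work surface, if the arm or the gripper's body presses on something with over 40 N, if the wrist force passes 120 N, or if a joint passes its speed limit or range.

## Working session

There is one attempt and no reset: what is moved stays moved. The work goes in short steps, Python scripts to look and compute and a tool call to move; the robot and the scene stay as the last step left them, time stands still between calls to the robot, and variables do not carry over. Pictures are saved under pics/ and viewed, about 8 in all and at most 12, crops included, and the job is handed in when it is done.

Besides the shell and the picture viewer there is one more tool, called by a JSON object that holds its "api" and its "payload". servo_tool: Moves the arm, as the interface text tells. Its arguments: {"type":"object","properties":{"increments":{"type":"array"},"grip_force":{"type":"number"}},"required":["increments"]}

```bash
mkdir -p pics
cat > h.py <<'E'
import numpy as np, cv2
from plant import ctrl
def cams():
    return {n:ctrl.read_camera(n) for n in("side","top")}
def ray(c,rc):
    K=np.array(c["K"]);E=np.array(c["extrinsics"])
    d=E[:3,:3]@np.linalg.solve(K,[rc[1],rc[0],1.]);return E[:3,3],d/np.linalg.norm(d)
def tri(rs):
    A=0;b=0;Ms=[]
    for o,d in rs:
        M=np.eye(3)-np.outer(d,d);A=A+M;b=b+M@o
    p=np.linalg.solve(A,b);return p,[np.linalg.norm((np.eye(3)-np.outer(d,d))@(p-o)) for o,d in rs]
def atz(r,z):
    o,d=r;return o+d*(z-o[2])/d[2]
def proj(c,p):
    K=np.array(c["K"]);E=np.linalg.inv(np.array(c["extrinsics"]));q=K@(E[:3,:3]@p+E[:3,3]);return q[1]/q[2],q[0]/q[2]
def save(c,n): cv2.imwrite("pics/"+n+".png",c["frame"][:,:,::-1])
E
python3 - <<'E'
from h import *
np.set_printoptions(precision=3,suppress=True)
C=cams()
for n in C: save(C[n],n+"0"); print(n,np.array(C[n]["extrinsics"])[:3],np.array(C[n]["K"])[0,0])
for q in "can can_mouth pedal pedal_pad lid stop used_filter new_filter spray_can screw_jar tape_roll wrench screwdriver socket".split():
    L={n:ctrl.landmark_of(C[n],q)[:2] for n in C}
    print(q,{n:[(np.round(l["centre"]),round(l["conf"],2)) for l in L[n]] for n in L})
    if L["side"] and L["top"]:
        print("   ",*tri([ray(C[n],L[n][0]["centre"]) for n in C]))
print(ctrl.get_state(),ctrl.grip_point_offset)
E
```

```text
side [[-0.66  -0.581  0.477  0.026]
 [-0.751  0.495 -0.436  0.514]
 [ 0.017 -0.646 -0.763  0.987]] 544.065480536818
top [[-0.002 -0.99   0.142  0.378]
 [-1.     0.003  0.008 -0.005]
 [-0.009 -0.142 -0.99   1.487]] 534.830941475679
can {'side': [(array([254., 286.]), 0.63)], 'top': [(array([197., 314.]), 0.23)]}
    [ 0.713  0.012 -0.042] [np.float64(0.01345706110847375), np.float64(0.013457061108473703)]
can_mouth {'side': [(array([194., 281.]), 0.97), (array([238., 448.]), 0.53)], 'top': [(array([198., 314.]), 0.59)]}
    [0.674 0.022 0.19 ] [np.float64(0.00782092452298791), np.float64(0.007820924522987863)]
pedal {'side': [(array([293., 337.]), 0.42)], 'top': [(array([235., 305.]), 0.58)]}
    [ 0.569  0.021 -0.023] [np.float64(0.04689274695538708), np.float64(0.04689274695538698)]
pedal_pad {'side': [(array([291., 336.]), 0.81), (array([235., 446.]), 0.74)], 'top': [(array([286., 293.]), 0.94)]}
    [0.456 0.073 0.124] [np.float64(0.0007411767223266024), np.float64(0.0007411767223265265)]
lid {'side': [(array([171., 266.]), 0.79)], 'top': [(array([165., 316.]), 0.85), (array([336.
[... 1523 characters left out ...]
[np.float64(0.0004434472309216432), np.float64(0.00044344723092151566)]
socket {'side': [(array([355., 156.]), 0.73)], 'top': [(array([226., 185.]), 0.56)]}
    [0.636 0.389 0.001] [np.float64(0.005012271307338097), np.float64(0.005012271307338218)]
{'time': 1.5, 'qpos': array([-1.314,  0.286,  1.577,  0.   ,  1.279, -0.15 ]), 'dq': array([-0.   , -0.   ,  0.001, -0.002,  0.001, -0.001]), 'joint_efforts': array([ -0.   , -40.595, -29.293,  -0.   ,   0.001,  -0.   ]), 'eef_pos': array([ 0.267, -0.62 ,  0.231]), 'tcp_rot': array([0.979, 0.202, 0.   , 0.   ]), 'contact_force': array([ 0.261, -0.77 , -0.513]), 'wrist_torque': array([-0.012,  0.011,  0.048]), 'opening': 0.9984993654175982} 0.0187
```

View pics/side0.png

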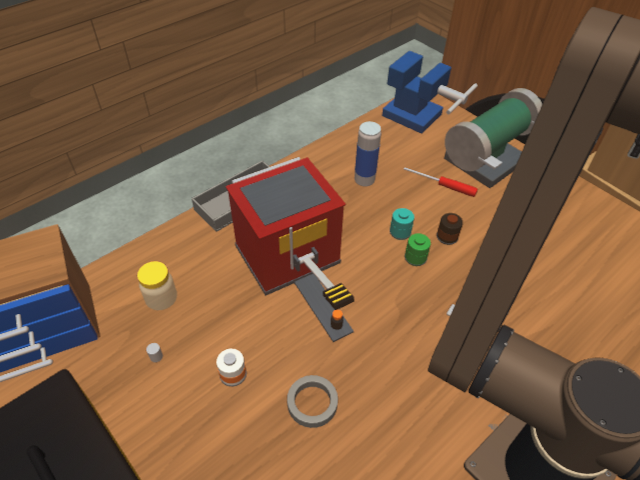

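View pics/top0.png

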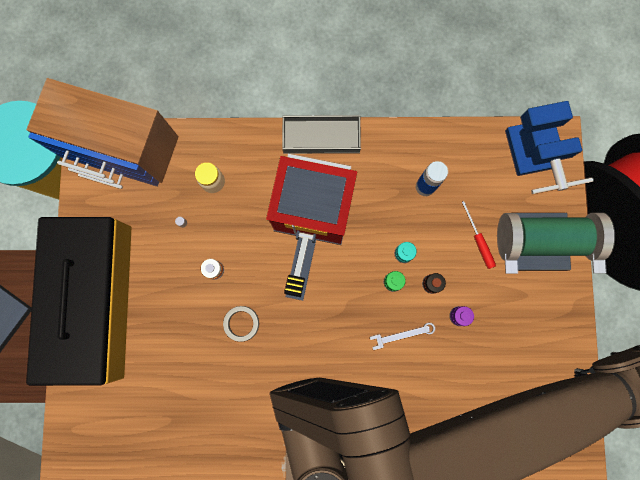

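The side view shows the black filter at about (row 228, col 450), with the pad at (293, 338) and the orange cap at (318, 337). The top view puts the black filter, brown nut visible, at (283, 435). The teal, green and purple filters are decoys. Next I fit the can pose and the filter position.

```bash
cat >> h.py <<'E'
def c2w(q,p):
    c,s=np.cos(q[2]),np.sin(q[2]);return np.array([q[0]+c*p[0]-s*p[1],q[1]+s*p[0]+c*p[1],p[2]])
a=.22
MOD={"pedal_pad":[-.088-.14*np.cos(a)+.007*np.sin(a),0,.08+.14*np.sin(a)+.007*np.cos(a)],"lid":[.082,0,.19],"stop":[-.2265,0,0],"can_mouth":[0,0,.19]}
E
python3 - <<'E'
from h import *
from scipy.optimize import least_squares
np.set_printoptions(precision=3,suppress=True)
C=cams();ob=[]
for q in MOD:
    for n in C:
        L=ctrl.landmark_of(C[n],q)
        if L: ob.append((q,n,L[0]["centre"]))
f=lambda x:np.concatenate([np.array(proj(C[n],c2w(x,MOD[q])))-c for q,n,c in ob])
r=least_squares(f,[.67,.02,-.2],loss="soft_l1",f_scale=2)
print(r.x);
for o,e in zip(ob,f(r.x).reshape(-1,2)):print(o[:2],e)
print({k:c2w(r.x,v) for k,v in MOD.items()})
# used filter: nearest detection
for n,g in (("side",(228,450)),("top",(283,435))):
    for m in ctrl.masks_of(C[n],"used_filter"):print(n,m["conf"],m["extent"])
    L=[l for l in ctrl.landmark_of(C[n],"used_filter")];print(n,[(l["centre"],round(l["conf"],2)) for l in L])
# dark-pixel / nut centre
o=[ray(C["side"],(219,451)),ray(C["top"],(283,435))]
print("nut",tri(o))
s=cv2.resize(C["side"]["frame"][190:290,380:500],None,fx=3,fy=3,interpolation=2)
t=cv2.resize(C["top"]["frame"][240:340,380:500],None,fx=3,fy=3,interpolation=2)
v=[]
for n,b in (("side",(130,220)),("top",(140,245))):
    F=C[n]["frame"].copy()
    for p in [(-.08,.095,.19),(-.08,-.095,.19),(.08,.095,.19),(.08,-.095,.19),(-.08,.095,0),(-.08,-.095,0),MOD["stop"],MOD["pedal_pad"],(-.2265,0,.05)]:
        rr,cc=proj(C[n],c2w(r.x,p));cv2.circle(F,(int(round(cc)),int(round(rr))),1,(0,255,255),-1)
    v.append(cv2.resize(F[b[0]:b[0]+210,b[1]:b[1]+150],None,fx=1.43,fy=1.43,interpolation=2))
im=np.hstack([np.vstack([s,t])]+[cv2.resize(x,(214,300)) for x in []]);
H=np.hstack([cv2.resize(x,(214,300)) for x in v])
im=np.hstack([im,np.vstack([H,np.zeros((300,H.shape[1],3),np.uint8)])])
cv2.imwrite("pics/c1.png",im[:600,:800,::-1]);print(im.shape)
E
```

```text
[ 0.676  0.026 -0.218]
('pedal_pad', 'side') [0.693 0.848]
('pedal_pad', 'top') [0.058 0.426]
('lid', 'side') [-2.437  0.033]
('lid', 'top') [-0.979  1.013]
('stop', 'side') [ 0.966 -0.047]
('can_mouth', 'side') [2.753 0.304]
('can_mouth', 'top') [-2.032 -1.478]
{'pedal_pad': array([0.458, 0.074, 0.117]), 'lid': array([0.756, 0.008, 0.19 ]), 'stop': array([0.454, 0.075, 0.   ]), 'can_mouth': array([0.676, 0.026, 0.19 ])}
side 0.9 [390.8, 205.6, 416.0, 234.7]
side 0.85 [439.8, 211.6, 461.9, 245.8]
side 0.69 [403.6, 233.4, 430.6, 271.2]
side [([236.1, 449.4], 0.8), ([228.7, 401.8], 0.67)]
top 0.78 [396.5, 239.7, 414.1, 263.4]
top 0.71 [448.0, 306.0, 469.8, 326.3]
top 0.54 [383.0, 271.6, 405.8, 292.3]
top [([315.6, 455.7], 0.76), ([283.8, 392.1], 0.7), ([283.6, 434.4], 0.59), ([253.3, 404.9], 0.59), ([322.5, 239.3], 0.56)]
nut (array([ 0.465, -0.302,  0.063]), [np.float64(3.631343990301989e-06), np.float64(3.6313439902528135e-06)])
(600, 788, 3)
```

View pics/c1.png

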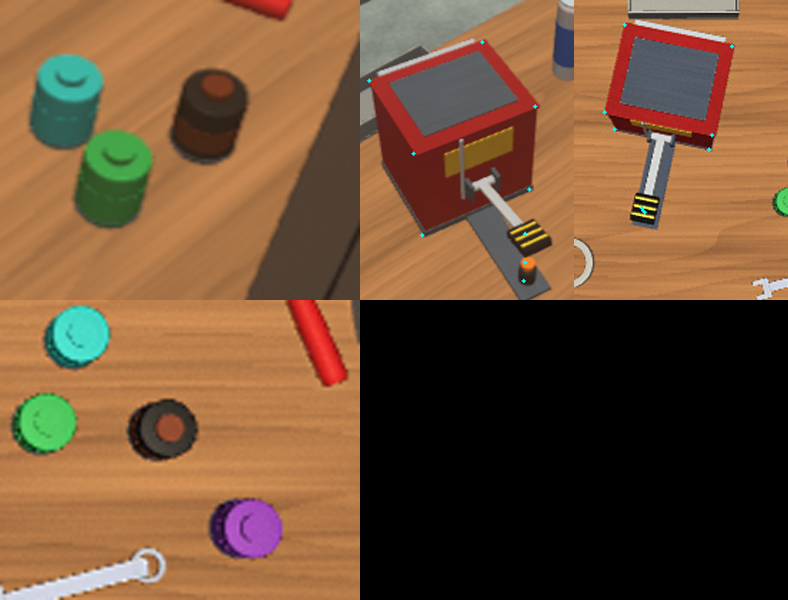

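Both the can fit and the nut position agree with the pictures: the pad is at about (0.458, 0.074, 0.117), the can yaw is −12.5°, and the filter is at about (0.465, −0.303). I move toward the pad with the jaws shut.

{"api": "servo_tool", "payload": {"increments": [[0,0.53,0.8,0,-0.7],[0,1.06,1.6,0,-1.4],[0,1.59,2.4,0,-2.1],[0,2.12,3.2,0,-2.9],[0,2.65,4.0,0,-3.6],[0,3.18,4.8,0,-4.3],[0,3.71,5.6,0,-5],[0,4.24,6.4,0,-5.8],[0,4.77,7.2,0,-6.5],[0,5.3,8,0,-7.2]], "grip_force": 40}}

```text
time: 3.03
eef_pos: [0.4799, -0.2982, 0.2317]
tcp_rot: [0.994, -0.112, 0.0, 0.0]
contact_force: [1.2, -0.4, -0.2]
opening: 0.003
```

{"api": "servo_tool", "payload": {"increments": [[0,0,0.93,0,0],[0,0,1.87,0,0],[0,0,2.8,0,0],[0,-0.1,3.73,0,0],[0,-0.2,4.66,0,0],[0,-0.3,5.6,-0.2,0],[0,-0.4,6.5,-0.6,0],[0,-0.5,7.4,-1,0],[0,-0.6,8.4,-1.4,0],[0,-0.6,9.33,-1.8,0]]}}

```text
time: 3.87
eef_pos: [0.4553, 0.0763, 0.1598]
tcp_rot: [0.994, -0.112, 0.001, 0.0]
contact_force: [1.2, 0.1, -0.2]
opening: 0.001
```

Run:
```python
from h import *
C=cams();print(ctrl.get_state()["eef_pos"],ctrl.get_state()["contact_force"])
im=np.hstack([cv2.resize(C["side"]["frame"][180:380,240:440],(400,400)),cv2.resize(C["top"]["frame"][180:380,220:420],(400,400))])
cv2.imwrite("pics/c2.png",im[:,:,::-1])
```

```text
[0.45292506 0.07906622 0.15689469] [-0.23900267 -0.17165545 -0.90721853]
```

View pics/c2.png

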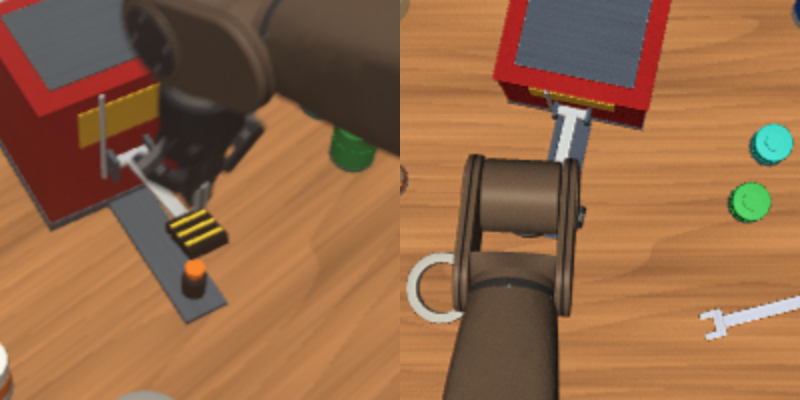

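The jaws are shut about 40 mm above the pad, in line with it. I start the descent.

{"api": "servo_tool", "payload": {"increments": [[0,0.05,-0.08,-0.2,0],[0,0.05,-0.08,-0.4,0],[0,0.05,-0.08,-0.6,0],[0,0.05,-0.08,-0.8,0],[0,0.05,-0.08,-0.95,0],[0,0.05,-0.08,-1.1,0],[0,0.05,-0.08,-1.25,0],[0,0.05,-0.08,-1.4,0],[0,0.05,-0.08,-1.55,0],[0,0.05,-0.08,-1.7,0]]}}

```text
time: 4.8
eef_pos: [0.4549, 0.0752, 0.0891]
tcp_rot: [0.994, -0.11, -0.003, -0.0]
contact_force: [-3.9, -0.1, 4.2]
opening: 0.0
```

{"api": "servo_tool", "payload": {"increments": [[0,0,0,-0.03,0],[0,0,0,-0.06,0],[0,0,0,-0.09,0],[0,0,0,-0.12,0],[0,0,0,-0.15,0],[0,0,0,-0.18,0],[0,0,0,-0.21,0],[0,0,0,-0.24,0],[0,0,0,-0.27,0],[0,0,0,-0.3,0]]}}

```text
time: 5.63
eef_pos: [0.4551, 0.0753, 0.077]
tcp_rot: [0.994, -0.11, -0.003, -0.001]
contact_force: [0.2, 0.2, 1.1]
opening: -0.003
```

{"api": "servo_tool", "payload": {"increments": [[0,0,0,-0.01,0],[0,0,0,-0.02,0],[0,0,0,-0.03,0],[0,0,0,-0.04,0],[0,0,0,-0.05,0],[0,0,0,-0.06,0],[0,0,0,-0.07,0],[0,0,0,-0.08,0],[0,0,0,-0.09,0],[0,0,0,-0.1,0]]}}

```text
time: 6.47
eef_pos: [0.4551, 0.0753, 0.073]
tcp_rot: [0.994, -0.11, -0.003, -0.001]
contact_force: [-0.1, -0.3, -0.1]
opening: -0.001
```

{"api": "servo_tool", "payload": {"increments": [[0,0,0,-0.01,0],[0,0,0,-0.015,0],[0,0,0,-0.02,0],[0,0,0,-0.025,0],[0,0,0,-0.03,0],[0,0,0,-0.035,0],[0,0,0,-0.035,0],[0,0,0,-0.035,0],[0,0,0,-0.035,0],[0,0,0,-0.035,0]]}}

```text
time: 7.3
eef_pos: [0.4551, 0.0753, 0.0716]
tcp_rot: [0.994, -0.11, -0.003, -0.001]
contact_force: [1.1, 0.6, -0.4]
opening: -0.0
```

{"api": "servo_tool", "payload": {"increments": [[0,0,0,-0.005,0],[0,0,0,-0.01,0],[0,0,0,-0.015,0],[0,0,0,-0.02,0],[0,0,0,-0.025,0],[0,0,0,-0.03,0],[0,0,0,-0.03,0],[0,0,0,-0.03,0],[0,0,0,-0.03,0],[0,0,0,-0.03,0]]}}

```text
time: 8.13
eef_pos: [0.4551, 0.0753, 0.0704]
tcp_rot: [0.994, -0.11, -0.003, -0.001]
contact_force: [0.2, -0.4, -0.2]
opening: 0.002
```

Run:
```python
from h import *
C=cams();print(ctrl.get_state()["eef_pos"],ctrl.get_state()["contact_force"])
im=np.hstack([cv2.resize(C["side"]["frame"][80:380,200:420],(440,600)),cv2.resize(C["top"]["frame"][100:400,240:420],(360,600))])
cv2.imwrite("pics/c3.png",im[:,:,::-1])
```

```text
[0.45510132 0.07531981 0.0704478 ] [-0.00881198 -0.53659734  0.4243155 ]
```

View pics/c3.png

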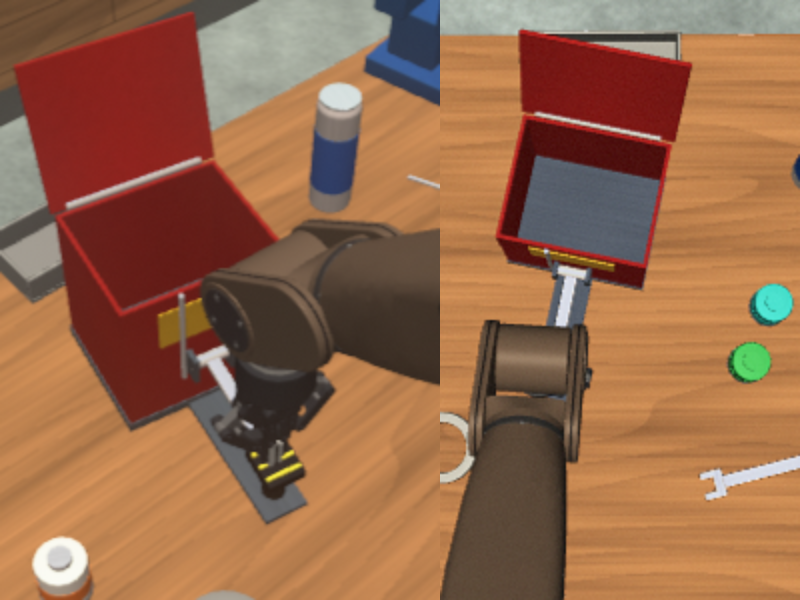

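The lid is up past upright by itself and the tool isn't loaded yet. I keep easing down onto the stop.

{"api": "servo_tool", "payload": {"increments": [[0,0,0,-0.005,0],[0,0,0,-0.01,0],[0,0,0,-0.015,0],[0,0,0,-0.02,0],[0,0,0,-0.025,0],[0,0,0,-0.03,0],[0,0,0,-0.03,0],[0,0,0,-0.03,0],[0,0,0,-0.03,0],[0,0,0,-0.03,0]]}}

```text
time: 9.07
eef_pos: [0.4551, 0.0753, 0.0693]
tcp_rot: [0.994, -0.11, -0.003, -0.001]
contact_force: [-0.7, -0.4, -0.5]
opening: -0.004
```

{"api": "servo_tool", "payload": {"increments": [[0,0,0,-0.005,0],[0,0,0,-0.01,0],[0,0,0,-0.015,0],[0,0,0,-0.02,0],[0,0,0,-0.025,0],[0,0,0,-0.03,0],[0,0,0,-0.03,0],[0,0,0,-0.03,0],[0,0,0,-0.03,0],[0,0,0,-0.03,0]]}}

```text
time: 9.9
eef_pos: [0.4551, 0.0753, 0.0681]
tcp_rot: [0.994, -0.11, -0.003, -0.001]
contact_force: [-1.1, -0.0, 1.0]
opening: -0.001
```

{"api": "servo_tool", "payload": {"increments": [[0,0,0,-0.005,0],[0,0,0,-0.01,0],[0,0,0,-0.015,0],[0,0,0,-0.02,0],[0,0,0,-0.025,0],[0,0,0,-0.03,0],[0,0,0,-0.03,0],[0,0,0,-0.03,0],[0,0,0,-0.03,0],[0,0,0,-0.03,0]]}}

```text
time: 10.73
eef_pos: [0.4553, 0.0753, 0.0673]
tcp_rot: [0.994, -0.11, -0.003, -0.001]
contact_force: [-3.0, 0.7, 5.8]
opening: -0.0
```

{"api": "servo_tool", "payload": {"increments": [[0,0,0,-0.003,0],[0,0,0,-0.006,0],[0,0,0,-0.01,0],[0,0,0,-0.01,0],[0,0,0,-0.01,0],[0,0,0,-0.01,0],[0,0,0,-0.01,0],[0,0,0,-0.01,0],[0,0,0,-0.01,0],[0,0,0,-0.01,0]]}}

```text
time: 11.57
eef_pos: [0.4553, 0.0753, 0.0673]
tcp_rot: [0.994, -0.11, -0.003, -0.001]
contact_force: [-2.4, -0.0, 5.3]
opening: -0.001
```

Run:
```python
from h import *
for i in range(5):
    ctrl.read_camera("top");s=ctrl.get_state();print(s["eef_pos"],s["contact_force"],s["time"])
```

```text
[0.45526015 0.07531548 0.0672873 ] [-2.82911745  0.20914792  4.69217942] 11.6167
[0.45527362 0.07532793 0.06727686] [-1.97273055  0.10158866  6.12210163] 11.6667
[0.45527101 0.07533382 0.06729285] [-2.18334448 -0.36556359  6.17976981] 11.7167
[0.45526407 0.07533595 0.06728621] [-2.77534109 -0.1932792   5.98067127] 11.7667
[0.45527298 0.07533766 0.06728699] [-2.25431562 -0.26246918  6.26588569] 11.8167
```

{"api": "servo_tool", "payload": {"increments": [[0,0,0,-0.012,0],[0,0,0,-0.015,0],[0,0,0,-0.018,0],[0,0,0,-0.021,0],[0,0,0,-0.024,0],[0,0,0,-0.028,0],[0,0,0,-0.032,0],[0,0,0,-0.032,0],[0,0,0,-0.032,0],[0,0,0,-0.032,0]]}}

```text
time: 12.65
eef_pos: [0.4553, 0.0753, 0.0669]
tcp_rot: [0.994, -0.11, -0.003, -0.0]
contact_force: [-4.1, -1.2, 8.6]
opening: -0.002
```

Run:
```python
from h import *
for i in range(4):
    ctrl.read_camera("top");s=ctrl.get_state();print(s["eef_pos"],s["contact_force"],s["time"])
# lid angle from its free-edge corners in both views
C=cams()
for n in C: save(C[n],n+"4")
```

```text
[0.45531409 0.0753321  0.06687962] [-4.58007454 -0.732678    8.62121733] 12.7
[0.45532441 0.07532219 0.06687939] [-4.91884258  0.01097526  9.46685525] 12.75
[0.45531587 0.07533664 0.06689074] [-5.53736351  0.37643929  9.7810971 ] 12.8
[0.45532185 0.07533217 0.06687714] [-4.13986043  0.08842694 10.02741156] 12.85
```

{"api": "servo_tool", "payload": {"increments": [[0,0,0,-0.025,0],[0,0,0,-0.028,0],[0,0,0,-0.031,0],[0,0,0,-0.034,0],[0,0,0,-0.036,0],[0,0,0,-0.036,0],[0,0,0,-0.036,0],[0,0,0,-0.036,0],[0,0,0,-0.036,0],[0,0,0,-0.036,0]]}}

```text
time: 13.78
eef_pos: [0.4554, 0.0753, 0.0667]
tcp_rot: [0.994, -0.109, -0.004, -0.0]
contact_force: [-5.2, -0.3, 12.0]
opening: 0.002
```

Run:
```python
from h import *
for i in range(4):
    ctrl.read_camera("top");s=ctrl.get_state();print(s["eef_pos"],s["contact_force"],s["time"])
```

```text
[0.45536507 0.07532061 0.0666584 ] [-6.09828122 -0.43686858 11.87919552] 13.8333
[0.45536129 0.07533768 0.06665532] [-5.89558151  0.51825299 11.02170379] 13.8833
[0.45535988 0.07534368 0.06665052] [-6.47177418 -0.10159032 11.76180509] 13.9333
[0.45537842 0.07531779 0.0666667 ] [-4.99614569 -0.25104118 11.68356876] 13.9833
```

Contact is steady at about 11.7 N, plus the lid's own rest load, which puts roughly 15 N on the stop. I lift off and go to the filter.

{"api": "servo_tool", "payload": {"increments": [[0,0,0,0.3,0],[0,0,0,1.0,0],[0,0,0,1.9,0],[0,0,-0.3,2.8,0.5],[0,0,-1.1,3.0,1.5],[0.5,0.05,-2.0,3.0,2.5],[1,0.1,-2.9,3.0,3.5],[1,0.15,-3.8,3.0,4.5],[1,0.2,-4.7,3.0,5.5],[1,0.25,-5.6,3.0,6.5]]}}

```text
time: 14.82
eef_pos: [0.4652, -0.1504, 0.1861]
tcp_rot: [0.985, 0.175, -0.004, 0.001]
contact_force: [0.9, 0.6, 0.1]
opening: 0.711
```

{"api": "servo_tool", "payload": {"increments": [[1,0,-0.8,0,0.5],[1,0,-1.6,0,1],[1,0,-2.4,0,1.5],[1,0,-3.2,-0.2,1.5],[1,0,-3.82,-0.5,1.5],[1,0,-3.82,-0.9,1.5],[1,0,-3.82,-1.2,1.5],[1,0,-3.82,-1.4,1.5],[1,0,-3.82,-1.5,1.5],[1,0,-3.82,-1.5,1.5]]}}

```text
time: 15.65
eef_pos: [0.4647, -0.3018, 0.1247]
tcp_rot: [0.971, 0.24, -0.004, 0.0]
contact_force: [-0.2, 0.1, 0.3]
opening: 1.002
```

Run:
```python
from h import *
C=cams()
b=np.load if 0 else None
o=[ray(C["side"],(218.3,452.7)),ray(C["top"],(282.7,436.7))]
print("nut",tri(o),ctrl.get_state()["eef_pos"])
im=np.hstack([cv2.resize(C["side"]["frame"][130:280,350:500],(400,400)),cv2.resize(C["top"]["frame"][220:340,370:490],(400,400))])
cv2.imwrite("pics/c5.png",im[:,:,::-1])
```

```text
nut (array([ 0.46483531, -0.30701689,  0.06155527]), [np.float64(0.00088334909911073), np.float64(0.0008833490991106862)]) [ 0.46558747 -0.30272281  0.12659749]
```

View pics/c5.png

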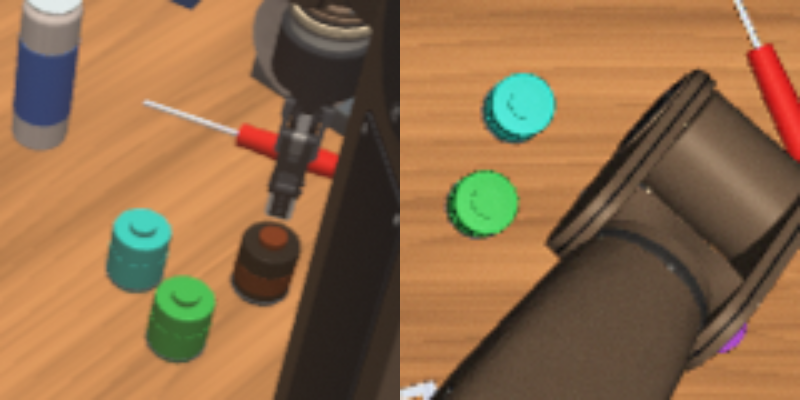

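The jaws hang right above the black filter. I descend and grip.

{"api": "servo_tool", "payload": {"increments": [[1,0,-0.06,-0.4,0],[1,0,-0.06,-0.9,0],[1,0,-0.06,-1.4,0],[1,0,-0.06,-1.9,0],[1,0,-0.06,-2.3,0],[1,0,-0.06,-2.52,0],[1,0,-0.06,-2.52,0],[0.3,0,-0.06,-2.52,0],[0.3,0,-0.06,-2.52,0],[0.3,0,-0.06,-2.52,0]], "grip_force": 50}}

```text
time: 16.58
eef_pos: [0.4665, -0.3057, 0.0274]
tcp_rot: [0.971, 0.24, -0.003, 0.003]
contact_force: [-1.5, 1.6, 8.3]
opening: 0.604
```

{"api": "servo_tool", "payload": {"increments": [[0.3,0,0,0,0],[0.3,0,0,0,0],[0.3,0,0,0,0],[0.3,0,0,0.1,0],[0.3,0,0,0.3,0],[0.3,0,0,0.8,0],[0.3,0,0,1.5,0],[0.3,0,0,2.2,0],[0.3,0,0,3.0,0],[0.3,0,0,3.8,0]]}}

```text
time: 17.42
eef_pos: [0.466, -0.3052, 0.1808]
tcp_rot: [0.971, 0.24, -0.003, 0.002]
contact_force: [1.0, -0.9, -1.6]
opening: 0.599
```

{"api": "servo_tool", "payload": {"increments": [[0.3,0,0,0.7,0],[0.3,0.3,0.5,1.4,-1],[0.3,0.7,1.1,2.0,-2],[0.3,1.2,1.8,2.3,-3],[0.3,1.7,2.6,2.3,-4],[0.3,2.2,3.4,2.3,-5],[0.3,2.7,4.2,2.3,-6],[0.3,3.2,5.0,2.3,-7],[0.3,3.7,5.8,2.3,-8],[0.3,4.2,6.6,2.3,-8]]}}

```text
time: 18.25
eef_pos: [0.6343, -0.0394, 0.2732]
tcp_rot: [0.994, -0.108, -0.003, 0.001]
contact_force: [0.0, 0.2, -1.5]
opening: 0.597
```

{"api": "servo_tool", "payload": {"increments": [[0.3,0.4,0.8,0,0],[0.3,0.75,1.5,0,0],[0.3,0.85,1.7,0,0],[0.3,0.85,1.7,-0.5,0],[0.3,0.85,1.7,-1.2,0],[0.3,0.85,1.7,-1.9,0],[0.3,0.85,1.7,-2.6,0],[0.3,0.85,1.7,-3.2,0],[0.3,0.85,1.7,-3.5,0],[0.3,0.85,1.7,-3.5,0]]}}

```text
time: 19.08
eef_pos: [0.6655, 0.0284, 0.1289]
tcp_rot: [0.994, -0.108, -0.008, 0.001]
contact_force: [0.3, 0.2, -2.5]
opening: 0.595
```

Run:
```python
from h import *
C=cams()
im=np.hstack([cv2.resize(C["side"]["frame"][80:380,200:420],(440,600)),cv2.resize(C["top"]["frame"][100:400,240:420],(360,600))])
cv2.imwrite("pics/c6.png",im[:,:,::-1])
```

```text
(no output)
```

View pics/c6.png

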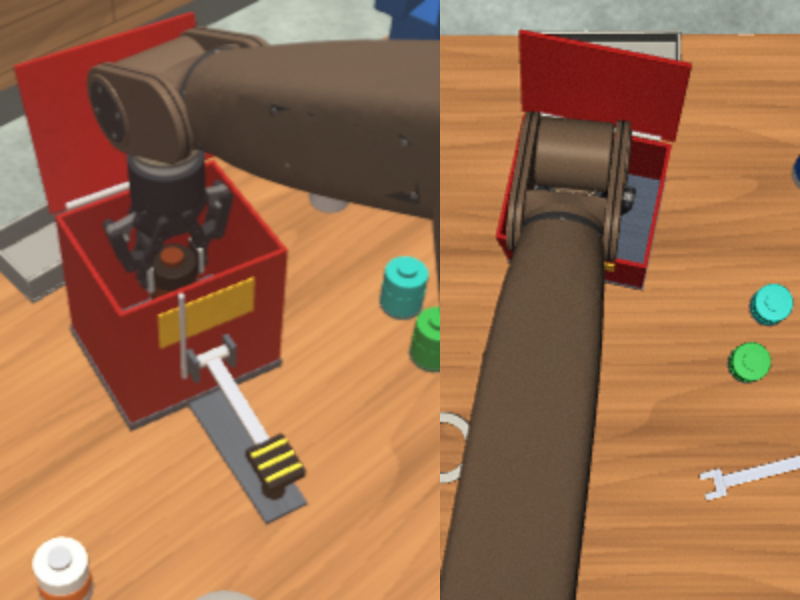

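The filter is inside the mouth, clear of the walls and lid, so I release it and come out.

{"api": "servo_tool", "payload": {"increments": [[0.9,0,0,0,0],[0.9,0,0,0,0],[0.9,0,0,0,0],[0.9,0,0,0,0],[0.9,0,0,0.4,0],[0.9,0,0,1.2,0],[0.9,0,0,2.0,0],[0.9,0,0,2.8,0],[0.9,0,0,3.5,0],[0.9,-0.5,0,3.5,0]]}}

```text
time: 20.02
eef_pos: [0.6534, 0.0277, 0.2836]
tcp_rot: [0.994, -0.108, 0.005, 0.001]
contact_force: [-0.2, 0.5, 1.0]
opening: 0.901
```

{"api": "servo_tool", "payload": {"increments": [[1,-0.9,0.2,0,0],[1,-1.8,0.4,0,0],[1,-2.7,0.6,0,0],[1,-3.6,0.8,0,0],[1,-4.4,1.0,-0.3,0],[1,-4.95,1.2,-1.0,0],[1,-4.95,1.2,-1.8,0],[1,-4.95,1.2,-2.6,0],[1,-4.95,1.2,-3.4,0],[1,-4.95,1.2,-4.0,0]]}}

```text
time: 20.85
eef_pos: [0.4545, 0.0759, 0.1222]
tcp_rot: [0.994, -0.108, 0.005, 0.001]
contact_force: [0.1, 0.2, 0.6]
opening: 0.996
```

Run:
```python
from h import *
C=cams();print(ctrl.get_state()["eef_pos"])
im=np.hstack([cv2.resize(C["side"]["frame"][240:360,280:400],(480,480)),cv2.resize(C["top"]["frame"][140:320,250:370],(320,480))])
cv2.imwrite("pics/c7.png",im[:,:,::-1])
```

```text
[0.45207959 0.07589021 0.11991663]
```

View pics/c7.png

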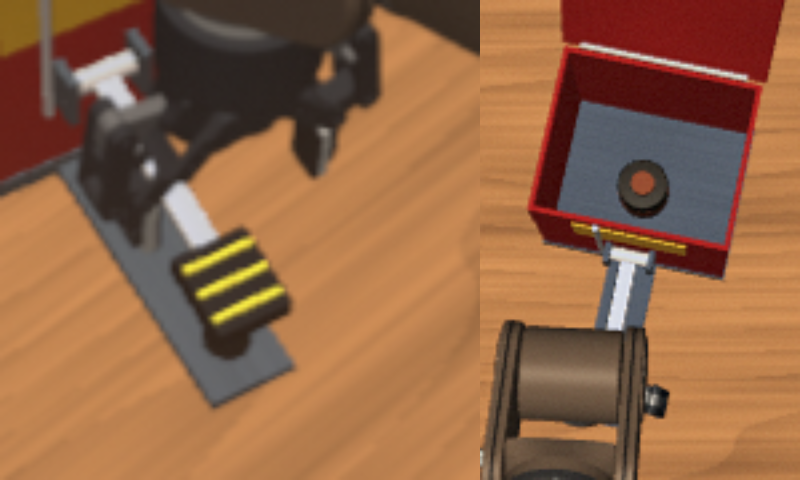

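The filter stands inside the can and the jaws straddle the pad. I lower and pinch it.

{"api": "servo_tool", "payload": {"increments": [[1,0.05,0,-0.5,0],[1,0.05,0,-1,0],[1,0.05,0,-1.5,0],[1,0.05,0,-1.85,0],[1,0.05,0,-2.0,0],[1,0.05,0,-2.0,0],[0.3,0.05,0,-2.0,0],[0.3,0.05,0,-2.0,0],[0.3,0.05,0,-2.0,0],[0.3,0.05,0,-2.0,0]], "grip_force": 25}}

```text
time: 21.78
eef_pos: [0.4542, 0.0702, 0.0421]
tcp_rot: [0.995, -0.104, 0.0, 0.009]
contact_force: [-10.0, -22.2, 13.3]
opening: 0.513
```

{"api": "servo_tool", "payload": {"increments": [[0.3,0,0,0,0],[0.3,0,0,0,0],[0.3,0,0,0,0],[0.3,0,0,0,0],[0.3,0,0,0.01,0],[0.3,0,0,0.02,0],[0.3,0,0,0.03,0],[0.3,0,0,0.04,0],[0.3,0,0,0.05,0],[0.3,0,0,0.06,0]], "grip_force": 40}}

```text
time: 22.62
eef_pos: [0.4538, 0.0697, 0.044]
tcp_rot: [0.995, -0.103, 0.0, 0.01]
contact_force: [-0.3, -5.1, -4.6]
opening: 0.503
```

{"api": "servo_tool", "payload": {"increments": [[0.3,0,0,0.05,0],[0.3,-0.01,0,0.1,0],[0.3,-0.02,0,0.15,0],[0.3,-0.03,0,0.2,0],[0.3,-0.03,0,0.25,0],[0.3,-0.04,0,0.3,0],[0.3,-0.04,0,0.35,0],[0.3,-0.04,0,0.4,0],[0.3,-0.04,0,0.45,0],[0.3,-0.04,0,0.5,0]]}}

```text
time: 23.45
eef_pos: [0.4528, 0.0698, 0.0647]
tcp_rot: [0.995, -0.103, 0.001, 0.01]
contact_force: [3.5, -1.6, -2.4]
opening: 0.507
```

{"api": "servo_tool", "payload": {"increments": [[0.3,0,0,0.04,0],[0.3,0,0,0.08,0],[0.3,0.01,0,0.12,0],[0.3,0.01,0,0.16,0],[0.3,0.02,0,0.2,0],[0.3,0.02,0,0.24,0],[0.3,0.02,0,0.28,0],[0.3,0.03,0,0.32,0],[0.3,0.03,0,0.36,0],[0.3,0.04,0,0.4,0]]}}

```text
time: 24.28
eef_pos: [0.4543, 0.0696, 0.0809]
tcp_rot: [0.995, -0.103, 0.001, 0.01]
contact_force: [0.4, -4.1, -0.5]
opening: 0.511
```

{"api": "servo_tool", "payload": {"increments": [[0.3,0,0,0.03,0],[0.3,0.01,0,0.06,0],[0.3,0.01,0,0.09,0],[0.3,0.01,0,0.12,0],[0.3,0.01,0,0.15,0],[0.3,0.02,0,0.18,0],[0.3,0.02,0,0.21,0],[0.3,0.02,0,0.23,0],[0.3,0.02,0,0.25,0],[0.3,0.02,0,0.25,0]]}}

```text
time: 25.12
eef_pos: [0.4563, 0.0691, 0.0918]
tcp_rot: [0.995, -0.103, 0.002, 0.01]
contact_force: [3.2, -4.7, 0.5]
opening: 0.505
```

Run:
```python
from h import *
C=cams();s=ctrl.get_state();print(s["eef_pos"],s["contact_force"])
im=np.hstack([cv2.resize(C["side"]["frame"][130:330,210:370],(480,600)),cv2.resize(C["top"]["frame"][130:330,260:364],(312,600))])
cv2.imwrite("pics/c8.png",im[:,:,::-1])
```

```text
[0.45629981 0.06914537 0.09177389] [ 2.76314702 -4.37012355  0.20619661]
```

View pics/c8.png

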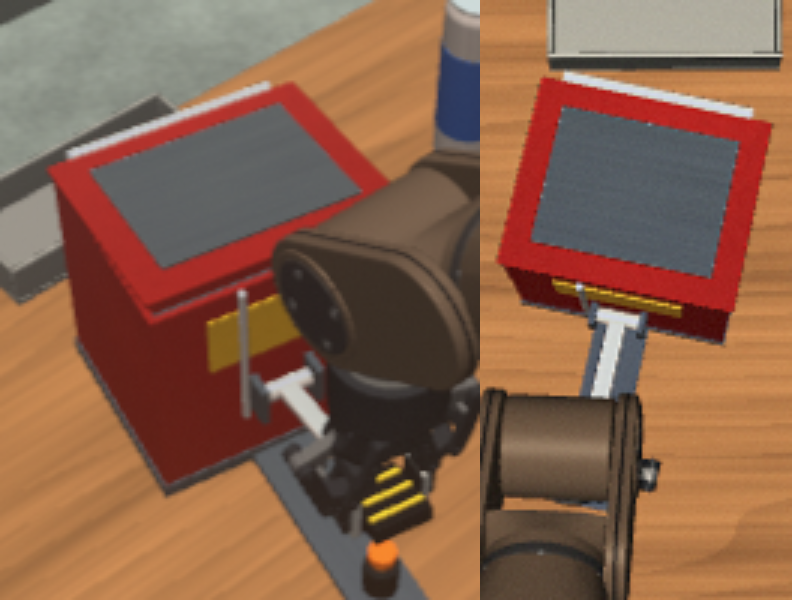

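The lid is nearly shut, with a gap of about 10 mm left at the front. I ease the pedal up the last few millimetres.

{"api": "servo_tool", "payload": {"increments": [[0.3,0,0,0.01,0],[0.3,0,0,0.02,0],[0.3,0,0,0.03,0],[0.3,0,0,0.04,0],[0.3,0,0,0.045,0],[0.3,0,0,0.05,0],[0.3,0,0,0.055,0],[0.3,0,0,0.06,0],[0.3,0,0,0.06,0],[0.3,0,0,0.06,0]]}}

```text
time: 26.05
eef_pos: [0.457, 0.069, 0.0946]
tcp_rot: [0.995, -0.103, 0.003, 0.01]
contact_force: [2.9, -4.5, 1.1]
opening: 0.511
```

{"api": "servo_tool", "payload": {"increments": [[0.3,0,0,0.01,0],[0.3,0,0,0.02,0],[0.3,0,0,0.03,0],[0.3,0,0,0.035,0],[0.3,0,0,0.04,0],[0.3,0,0,0.045,0],[0.3,0,0,0.05,0],[0.3,0,0,0.05,0],[0.3,0,0,0.05,0],[0.3,0,0,0.05,0]]}}

```text
time: 26.88
eef_pos: [0.457, 0.0689, 0.0948]
tcp_rot: [0.995, -0.103, 0.004, 0.01]
contact_force: [7.4, -4.3, -11.2]
opening: 0.504
```

Run:
```python
from h import *
C=cams();s=ctrl.get_state();print(s["eef_pos"],s["contact_force"])
im=np.hstack([cv2.resize(C["side"]["frame"][130:330,210:370],(480,600)),cv2.resize(C["top"]["frame"][130:330,260:364],(312,600))])
cv2.imwrite("pics/c9.png",im[:,:,::-1])
```

```text
[0.45698896 0.06895263 0.09479922] [  7.46073093  -4.35738725 -10.48324803]
```

View pics/c9.png

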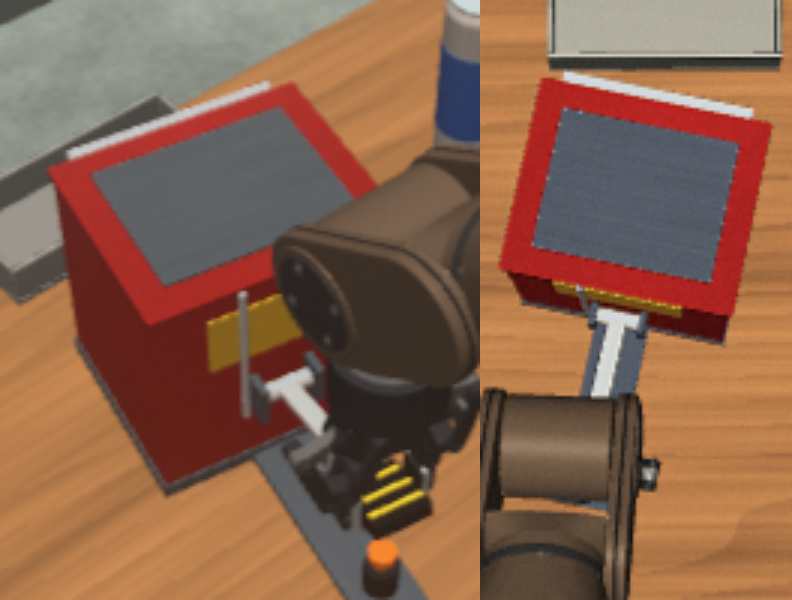

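The lid is fully shut and the pedal resists with about 11 N. I relax, open and withdraw straight up.

{"api": "servo_tool", "payload": {"increments": [[0.3,0,0,0,0],[0.3,0,0,0,0],[1,0,0,0,0],[1,0,0,0,0],[1,0,0,0,0],[1,0,0,0,0],[1,0,0,0,0],[1,0,0,0,0],[1,0,0,0.1,0],[1,0,0,0.3,0]]}}

```text
time: 27.82
eef_pos: [0.4561, 0.069, 0.1063]
tcp_rot: [0.995, -0.103, 0.003, 0.01]
contact_force: [-0.4, -0.9, 0.1]
opening: 0.997
```

{"api": "servo_tool", "payload": {"increments": [[1,0,0,0.3,0],[1,0,0,0.7,0],[1,0,0,1.2,0],[1,0,0,1.8,0],[1,0,0,2.4,0],[1,0,0,2.8,0],[1,0,-0.7,2.8,0],[1,0,-1.4,2.8,0],[1,0,-2.1,2.8,0],[1,0,-2.8,2.8,0]]}}

```text
time: 28.65
eef_pos: [0.4562, -0.044, 0.2195]
tcp_rot: [0.995, -0.103, 0.003, 0.01]
contact_force: [0.8, -0.3, 0.0]
opening: 1.001
```

Run:
```python
from h import *
for i in range(6):ctrl.read_camera("top")
C=cams();s=ctrl.get_state();print(s["eef_pos"],s["contact_force"],s["time"])
im=np.hstack([cv2.resize(C["side"]["frame"][110:430],(400,267*0+200)) ,cv2.resize(C["top"]["frame"],(400,300))[:200]])
im=np.hstack([cv2.resize(C["side"]["frame"],(400,300)),cv2.resize(C["top"]["frame"],(400,300))])
b=np.hstack([cv2.resize(C["side"]["frame"][140:340,210:410],(400,300)),cv2.resize(C["top"]["frame"][140:320,230:470],(400,300))])
cv2.imwrite("pics/c10.png",np.vstack([im,b])[:,:,::-1])
```

```text
[ 0.45608299 -0.0420117   0.21837652] [ 0.27139508  0.42492664 -0.68811037] 29.05
```

View pics/c10.png

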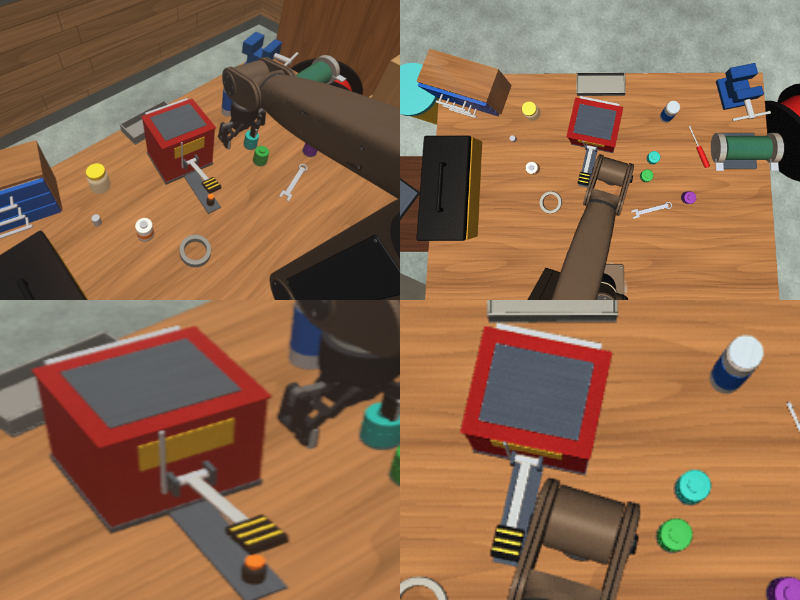

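The lid is shut, the pedal is fully up, the gripper is clear, and the other items look unmoved. I hand in.

```bash
python3 -c "
from plant import ctrl
print(ctrl.sign_off())"
```

```text
the job is handed in; nothing more can be done
None
```

The black filter is in the scrap can, the lid is fully shut, and the job is handed in at about 29 s of the 72 s allowed.

- **Pressing the pedal:** I pressed it onto its stop with a steady 11.7 N at the tool. With the lid's own resting load, which I estimated rather than measured, that makes about 15 N on the stop. The lid stayed open past upright by itself.
- **Filter:** I let go of it just inside the can's mouth, so it dropped about 100 mm. A picture taken before closing shows it standing on the can floor.
- **Closing:** I pinched the pad and raised the pedal at about 25 mm/s or less, well under the 80 mm/s slamming limit. At the top it resisted with about 11 N and the picture showed no gap under the lid. I then let go and moved away.
- **Last checks:** The final pictures show the lid shut and the pedal up. The bystanders look unmoved by eye, and the tool force is about zero.

**One flaw:** when I pinched the pad, the jaws were about 6 mm off-centre sideways. That gave a reading of about 22 N sideways and 13 N downward on the pedal at the end of that move, and it eased once the jaws had centred. I estimate the load on the stop stayed below 25 N then, but that is not measured.

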